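# Test a timber block in the sloped cradle

### The job

Lay the wood block, ringed mark upward, across the two sloped bearers of the blue cradle, centred, with its long lower edge at the red stops; lay it down rather than drop it, and let go. Then draw the orange hand tester out of its stand and hold its brass nose inside the ring on the block, square to the sloping face, pressing gently so that the sprung nose is about half way in. Finish while still holding the tester pressed there, and leave the tape measure, pencil and masking tape where they are.

Things in the scene. Friction and masses are not known exactly. Their poses are not given: they have to be found in the camera images.
- wood_block: Loose light-brown wooden block 50 x 160 x 28 mm (its x, y, z), about 0.12 kg. Origin: centre of its underside; z up out of the face that carries the mark, y along its length. It starts flat on the bench, mark upward. Which end points left in the cradle does not matter.
- mark (a point): Centre of the mark on the block's upper face: a small red cross in a black ring of 16 mm diameter, at (6, 18, 28) mm in the block's frame. Axes as the block's.
- cradle: Fixed cradle: blue base board 110 x 150 x 14 mm (x, y, z) on the bench, carrying two aluminium bearers on posts. Origin: centre of the board's underside, z up; the bearers slope down towards its -x side.
- cradle_bed: Cradle's two bearers, 66 (x) x 16 mm, at y = +-45 mm, open between. Tilted 20 degrees: x up the slope, y across, z out of the bearing surface. Origin: on that surface midway, 70 mm above the bench, where the centre of the block's underside belongs (block's length along y). At x = -25 mm, the lower end, red stops rise 10 mm above the surface.
- stand: Fixed dark wooden stand 80 x 80 x 60 mm with an upright 20 mm hole through its middle, in which the tester stands. Origin: centre of its underside.
- tester: Loose tester, 130 mm, 0.13 kg, upright in the stand. Origin: nose tip unpressed (10 mm above the bench at start); z along the tool to its cap. From the tip: brass nose 10 mm thick; steel barrel 16 thick, 16-50 mm; collar 30 across, 50-56, rests on the stand's top; round orange grip 20 thick, 56-120; black cap 23 thick, 120-130. Rises 50 mm to clear the stand.
- tester_tip (a point): Rounded tip of the brass nose (it moves with the nose). z along the tool towards its cap.
- nose (a joint): How far the sprung brass nose is pushed into the tester (m): 0 free, 0.010 fully in. The spring pushes with 1 N at 0, 3.5 N half way (0.005) and 6 N fully in.
- tape_measure: Black and red tape measure, 36 x 87 x 64 mm, standing on the bench beyond the work; leave it alone. Origin: centre of its underside.
- pencil: Flat red carpenter's pencil, 174 mm long, on the bench beyond the cradle; leave it alone. Origin: centre of its underside.
- masking_tape: Roll of cream masking tape, about 100 mm across, 36 mm high, lying flat beyond the cradle; leave it alone. Origin: centre of its underside.
Mind the look-alikes: they are no part of the job. What is shaped like the wood_block but white is not meant.

How it is judged:
By the outcome, as a careful person would: the job done as asked, in the order asked, and still so for the second after the job is handed in, while the arm keeps its last pose, push and grip.
It also fails if it takes over 45 s, if anything falls off the work surface, if the arm or the gripper's body presses on something with over 40 N, if the wrist force passes 120 N, or if a joint passes its speed limit or range.

### The arm

A 6-joint arm with a two-finger parallel gripper is mounted at the origin on the work surface; the furniture and walls round the work are solid. World frame = base frame: x ahead of the robot, y to its left, z up, the work surface at z = 0. Lengths are in mm, angles in rad, forces in N, time in s.
With the tool pointing down it reaches from about 350 to 775 mm from the base axis. Payload 7.3 kg.
Tool frame: the origin (TCP) lies at the very end of the fingers, on their centre line; the grasp point (between the pads) lies behind it (bot.grip_point_offset is the z of the grasp point in the tool frame, in mm); z points along the fingers, y is the line along which they close (so a half turn about z gives the same grasp; the last joint's range is limited). The gripper opens to 92 mm and grips with 3 to 60 N. Pads are 19 mm wide; open, the fingers measure 130 mm over their backs; the gripper's body (75 mm by 190 mm) begins 47 mm behind the grasp point.
Start: joints at [1.057, 0.342, 1.524, -0, 1.275, -0.146], TCP at [188.758, 489.914, 226.741] pointing down, gripper open.
Joint ranges: [-2.53, 2.53], [-0.77, 2.02], [0.04, 2.7], [-1, 4.14], [0.28, 2.66], [-3.11, 3.11]. Speed limits (rad/s): [2.57, 2.57, 3.14, 3.14, 3.14, 3.14].

### API

Orientations are given as [roll, pitch, yaw] about the fixed x, y, z axes, in that order (R = Rz(yaw) Ry(pitch) Rx(roll)).
In Python, from plant import bot gives the robot as it stands. The module is installed in compiled form; this text tells all that it offers.
- The arm moves only by the shell command python3 -m crank 'ROWS'. ROWS is JSON, a list that holds one entry, the list of rows, each a list of 5 numbers: the opening, from 0 (shut) to 1 (fully open), then the shift along the tool's x, y, z in cm, then the turn about the tool's z in degrees. In form: [[[claw, x, y, z, turn], ...]]. A call has exactly 10 rows; each row is the pose to reach, as a shift and turn from the pose commanded when the call began, along the tool's axes at that moment; what a row does not reach only later rows make up. A row lasts 1/10 s, in which the tool goes at most 50 mm and 8.59 degrees, less where a joint would pass 70% of its speed; a pose out of reach is approached as far as the arm can. A call with a gripper value outside its range is refused whole. The fingers move at their own pace and stop on an object; the grip force is fixed at half the most. Time passes only in rows, so rows that repeat a pose let the fingers close, or fill a call up. It gives the time, the measured TCP pose, the force, the opening and the grip force at its end, in the units of the state.
- bot.get_obs(): the state, without advancing time (a new reading comes with each control period).
- bot.capture(name): name is "scene" or "side" or "wrist"; returns (picture, depth): 384x512x3 uint8, red, green, blue; 384x512 float32, mm along the optical axis (not along the pixel's ray), 0 where there is no reading.
- bot.calibration(name): a dict with "vertical_fov" (degrees; the focal length in pixels is half the picture's height over the tangent of half this angle, whatever the lens; pixels are square), "cx", "cy" (the principal point, pixels), "rvec" (rotation vector, rad) and "tvec" (3), from world to camera coordinates, as OpenCV has them; the wrist camera has in their place "tool_from_camera" (4x4, takes a point from camera to tool coordinates, whose origin is the TCP and whose axes are the flange's). Camera axes: x right, y down, z forward; pixel columns grow to the right and rows downward; lengths in mm; the calibration is good to about 2 mm. A picture is of the moment at which its call begins: read the wrist's pose just before it. calibration takes no time and is no camera call.
- bot.close_job(): hands the job in; it is judged then, once.
The state is a dict: "time": time; "joint_positions": joint angles; "dq": joint speeds; "tau": joint torques, N m; "tool_pos": TCP position; "tcp_rot": TCP orientation; "contact_force": force on the tool from outside, world axes, zero at the start; "moment": the same for the moment, N m; "grip_width": finger opening in mm; "finger_force": force on a finger pad.
Only numpy, scipy, OpenCV 4.12 (cv2) and the standard library are available. Lean on these libraries where they do the work, as an engineer would, in place of code of your own. Each camera call takes 0.05 s, during which the arm holds its last target. There are 200 camera calls.

## Working session

There is one attempt and no reset: what is moved stays moved. The work goes in short steps, Python scripts to look and compute and a shell command to move; the robot and the scene stay as the last step left them, time stands still between calls to the robot, and variables do not carry over. Pictures are saved under pics/ and viewed, at most 10 in all, crops included, and the job is handed in when it is done.

```bash
mkdir -p pics
cat > h.py <<'E'
import numpy as np, cv2
from scipy.spatial.transform import Rotation as R
from plant import bot
def K(c):
    f=192/np.tan(np.radians(c["vertical_fov"]/2)); return f
def pose(name,obs=None):
    """camera->world 4x4"""
    c=bot.calibration(name); T=np.eye(4)
    if "rvec" in c:
        Rm=cv2.Rodrigues(np.array(c["rvec"],float))[0]; T[:3,:3]=Rm.T; T[:3,3]=-Rm.T@np.array(c["tvec"],float).ravel()
    else:
        W=np.eye(4); W[:3,:3]=R.from_euler('xyz',obs["tcp_rot"]).as_matrix(); W[:3,3]=obs["tool_pos"]
        T=W@np.array(c["tool_from_camera"])
    return c,T
def pts(name,depth,T,c):
    v,u=np.mgrid[:384,:512]; f=K(c)
    P=np.stack([(u-c["cx"])/f*depth,(v-c["cy"])/f*depth,depth],-1)
    return P@T[:3,:3].T+T[:3,3]
def ray(uv,c,T):
    f=K(c); d=np.array([(uv[0]-c["cx"])/f,(uv[1]-c["cy"])/f,1.]); return T[:3,3],T[:3,:3]@d
def plane(uv,c,T,z):
    o,d=ray(uv,c,T); return o+d*(z-o[2])/d[2]
def shot(name):
    o=bot.get_obs(); im,d=bot.capture(name); c,T=pose(name,o)
    return im,d,c,T,pts(name,d,T,c)
E
python3 - <<'E'
from h import *
print(bot.get_obs(), bot.grip_point_offset)
for n in("scene","side","wrist"):
    im,d,c,T,P=shot(n); cv2.imwrite(f"pics/{n}0.png",im[:,:,::-1]); np.savez(f"{n}0.npz",im=im,d=d,P=P,T=T)
    print(n,c,T[:3,3].round())
a=[cv2.imread(f"pics/{n}0.png") for n in("scene","side")]
E
```

```text
{'time': 0.0, 'joint_positions': array([ 1.05701807e+00,  3.42751747e-01,  1.52498336e+00, -1.91767650e-05,
        1.27537756e+00, -1.45979212e-01]), 'dq': array([ 7.67771514e-04, -1.01359716e-03,  2.25948350e-05,  2.94991610e-03,
       -1.68408660e-03, -7.02163205e-04]), 'tau': array([-1.88103637e-03, -4.31244206e+01, -2.44224072e+01,  7.14351330e-02,
        5.60650940e-02, -1.35426849e-04]), 'tool_pos': array([188.55318174, 489.55861707, 226.04163607]), 'tcp_rot': array([-3.14008614e+00, -2.02960349e-04,  2.77379905e+00]), 'contact_force': array([ 0.28855463,  0.12057054, -0.28243637]), 'moment': array([ 0.02683946,  0.03921868, -0.0136446 ]), 'finger_force': 0.0, 'grip_width': 91.81668283294559} -18.8
scene {'vertical_fov': 47.631135244583916, 'cx': 252.722096866869, 'cy': 193.19116918144098, 'rvec': array([ 2.10791123, -0.72029029,  0.37335721]), 'tvec': array([-300.06392192,  337.86955901,  623.02695234])} [  47. -422.  642.]
side {'vertical_fov': 53.75253966755314, 'cx': 255.010860552585, 'cy': 192.62590012155238, 'rvec': array([ 2.05691533,  0.06514555, -0.06238507]), 'tvec': array([-515.50494338,  146.30641293,  762.28562687])} [ 566. -565.  477.]
wrist {'vertical_fov': 71.67023228706033, 'cx': 258.6698186052174, 'cy': 191.41581061508305, 'tool_from_camera': array([[ 5.15408523e-04, -9.59718640e-01, -2.80962392e-01,
         7.53766180e+01],
       [ 9.99999839e-01,  4.27729857e-04,  3.73388489e-04,
         4.38366056e-01],
       [-2.38171889e-04, -2.80962539e-01,  9.59718706e-01,
        -1.57878276e+02],
       [ 0.00000000e+00,  0.00000000e+00,  0.00000000e+00,
         1.00000000e+00]])} [119. 517. 384.]
```

View pics/scene0.png

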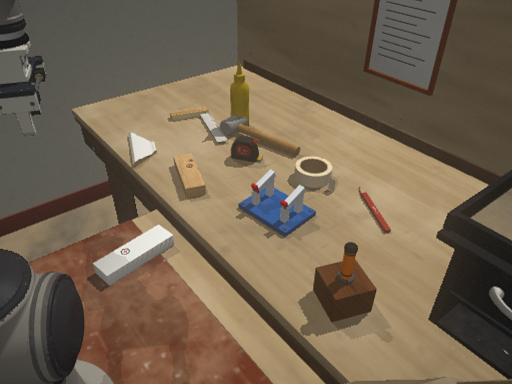

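View pics/side0.png

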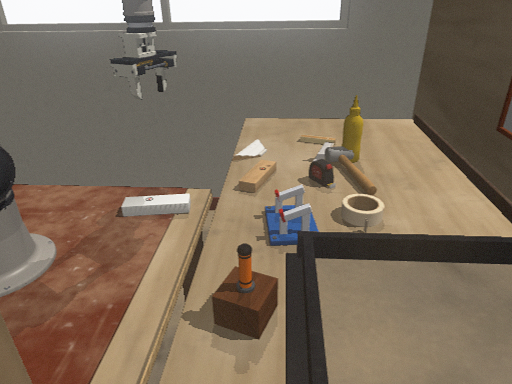

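The scene view shows the block at about (189,174), the blue cradle at (277,211) with its red stops on the left, the tester at (348,262) in the stand and the white decoy at (135,254). The side view shows the block at (258,175), the cradle at (291,220) and the tester at (245,265).

```bash
cat > m.py <<'E'
from h import *
box={"scene":{"block":(165,145,215,200),"cradle":(230,165,325,240),"stand":(305,235,385,325)},
     "side":{"block":(232,155,285,195),"cradle":(258,180,322,248),"stand":(205,238,285,340)}}
for n in box:
    z=np.load(f"{n}0.npz"); im,P,T=z["im"],z["P"],z["T"]; c=bot.calibration(n)
    hsv=cv2.cvtColor(im,cv2.COLOR_RGB2HSV).astype(int); H,S,V=hsv[...,0],hsv[...,1],hsv[...,2]
    def sel(k,m):
        a,b,e,f=box[n][k]; M=np.zeros(m.shape,bool); M[b:f,a:e]=m[b:f,a:e]; return M&(z["d"]>0)
    Z=P[...,2]
    M=sel("block",(Z>20)&(Z<36)); p=P[M]; r=cv2.minAreaRect(p[:,:2].astype(np.float32)); print(n,"blocktop",len(p),np.median(p[:,2]).round(1),r)
    # table level near
    M=sel("block",Z<12); print(" bench z",np.median(P[M][:,2]).round(1))
    M=sel("block",(V<90)&(Z>15)); u=np.argwhere(M)[:,::-1]; print(" ring px",len(u),u.mean(0) if len(u) else 0, plane(u.mean(0),c,T,28).round(1) if len(u) else 0)
    M=sel("block",(Z>15)&((H<5)|(H>172))&(S>120)); u=np.argwhere(M)[:,::-1]; print(" red px",len(u),plane(u.mean(0),c,T,28).round(1) if len(u) else 0)
    M=sel("cradle",(H>100)&(H<130)&(S>120)); p=P[M&(Z>8)]; r=cv2.minAreaRect(p[:,:2].astype(np.float32)); print(" board",len(p),np.median(p[:,2]).round(1),r)
    M=sel("cradle",((H<6)|(H>172))&(S>150)&(Z>35))
    k,L,st,ce=cv2.connectedComponentsWithStats(M.astype(np.uint8))
    for i in range(1,k):
        if st[i,4]>5: print(" stop",st[i,4],P[L==i].mean(0).round(1))
    M=sel("cradle",(S<60)&(V>110)&(Z>40))
    k,L,st,ce=cv2.connectedComponentsWithStats(M.astype(np.uint8))
    for i in range(1,k):
        if st[i,4]>20: q=P[L==i]; print(" bearer",st[i,4],q.mean(0).round(1),q[:,2].min().round(),q[:,2].max().round())
    M=sel("stand",(H>4)&(H<16)&(S>200)&(V>120)&(Z>68)); p=P[M];u=np.argwhere(M)[:,::-1]; print(" grip",len(p),p.mean(0).round(1),p[:,2].min().round(),p[:,2].max().round(), u.mean(0))
    M=sel("stand",(Z>118)); p=P[M]; print(" cap",len(p),p.mean(0).round(1),p[:,2].max().round(1))
    M=sel("stand",(Z>54)&(Z<64)); p=P[M]; print(" standtop",len(p),np.median(p[:,2]).round(1),cv2.minAreaRect(p[:,:2].astype(np.float32)))
E
python3 m.py
```

```text
scene blocktop 727 28.2 ((495.4948425292969, 420.06280517578125), (163.43118286132812, 50.113380432128906), 71.06520080566406)
 bench z 0.3
 ring px 0 0 0
 red px 1 [508.  435.3  28. ]
 board 1040 14.4 ((588.4819946289062, 176.53363037109375), (110.07524871826172, 147.2855224609375), 6.970869064331055)
 stop 25 [553.9 214.3  64.9]
 stop 21 [564.6 126.8  68.6]
 bearer 136 [587.3 221.3  71.6] 60.0 83.0
 bearer 158 [598.4 132.1  71.2] 50.0 82.0
 grip 59 [ 506.9 -107.1   93.1] 70.0 121.0 [348.83050847 268.81355932]
 cap 193 [ 507.2 -102.4  133.3] 142.5
 standtop 1348 60.4 ((510.9174499511719, -99.40924072265625), (83.01871490478516, 82.49488067626953), 69.84288787841797)
side blocktop 483 26.5 ((496.6289978027344, 419.3592224121094), (162.71371459960938, 51.48482131958008), 71.14302825927734)
 bench z -1.1
 ring px 0 0 0
 red px 15 [551.  285.9  28. ]
 board 699 12.5 ((585.8679809570312, 174.7609405517578), (106.03964233398438, 149.73983764648438), 7.531380653381348)
 stop 17 [552.3 213.8  65. ]
 stop 31 [565.1 124.2  62. ]
 bearer 299 [587.2 216.9  61. ] 40.0 80.0
 bearer 344 [600.1 128.2  62. ] 40.0 80.0
 grip 174 [ 513.6 -107.8   95.8] 68.0 127.0 [246.73563218 271.5862069 ]
 cap 220 [ 511.5 -105.5  131.8] 140.1
 standtop 1558 58.5 ((510.59228515625, -100.07267761230469), (82.63069152832031, 81.02240753173828), 70.2419204711914)
```

View pics/wrist0.png

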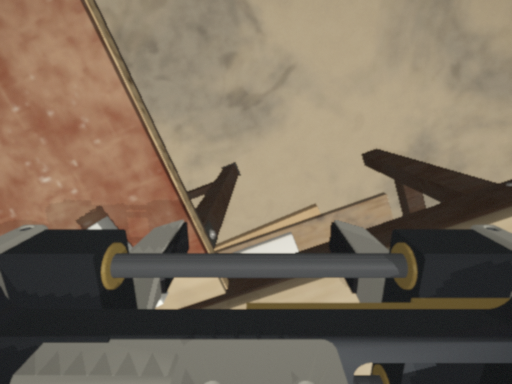

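The wrist view shows only the bench edge and the open fingers. Both fixed cameras agree:
- block centre (496,420), long axis at 71°
- cradle at (587,176), x axis at about 7°
- tester at about (510,-102)

I'm moving above the block now.

```bash
python3 -m crank '[[[1,-4,0.5,0,8],[1,-8,1,1,17],[1,-12,2,1,25],[1,-16,3,2,34],[1,-20,3,3,42],[1,-24,4,3,51],[1,-28,4.5,4,59],[1,-31.2,4.6,4.6,68],[1,-31.2,4.6,4.6,76],[1,-31.2,4.6,4.6,85]]]'
cat > w.py <<'E'
import sys
from h import *
def go(x,y,z,yaw):
    o=bot.get_obs(); M=R.from_euler('xyz',o["tcp_rot"]).as_matrix(); s=M.T@(np.array([x,y,z])-o["tool_pos"])
    cy=np.degrees(o["tcp_rot"][2]); t=-((yaw-cy+180)%360-180)
    print("t",round(o["time"],2),"at",o["tool_pos"].round(1),"yaw",cy.round(1),"F",o["contact_force"].round(1),"shift cm",(s/10).round(2),"turn",t.round(1),"w",o["grip_width"].round(1),"q6",o["joint_positions"][5].round(2))
E
python3 - <<'E'
from w import *
im,d,c,T,P=shot("wrist"); cv2.imwrite("pics/w1.png",im[:,:,::-1]); np.savez("w1.npz",im=im,d=d,P=P,T=T)
Z=P[...,2]; hsv=cv2.cvtColor(im,cv2.COLOR_RGB2HSV)
M=(Z>20)&(Z<36)&(d>0)&(abs(P[...,0]-496)<70)&(abs(P[...,1]-420)<110); p=P[M]
print(len(p),np.median(p[:,2]),cv2.minAreaRect(p[:,:2].astype(np.float32)))
B=M&(hsv[...,2]<80); u=np.argwhere(B)[:,::-1]
if len(u): print("ring",len(u),u.mean(0),P[B].mean(0).round(1))
go(496,420,60,71)
E
```

```text
time: 1.15
tool_pos: [497.3, 419.6, 179.4]
tcp_rot: [-3.14, 0.001, 1.289]
contact_force: [-0.5, 0.3, -1.0]
grip_width: 91.8
finger_force: 0.0
5452 27.9272744362149 ((497.6194152832031, 421.3532409667969), (159.9022979736328, 50.01083755493164), 70.86494445800781)Traceback (most recent call last):
  File "<stdin>", line 8, in <module>
  File "w.py", line 6, in go
    print("t",round(o["time"],2),"at",o["tool_pos"].round(1),"yaw",cy.round(1),"F",o["contact_force"].round(1),"shift cm",(s/10).round(2),"turn",t.round(1),"w",o["grip_width"].round(1),"q6",o["joint_positions"][5].round(2))
                                                                                                                                                                ^^^^^^^^^^^^^^^^^^^^^
AttributeError: 'float' object has no attribute 'round'
```

View pics/w1.png

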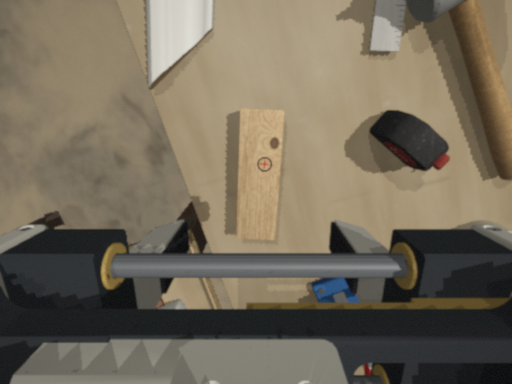

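The wrist view shows the whole block, with its mark ring at (264,164). It measures 160x50 with the top at z=27.9, centre (497.5,421) and axis at 70.9°. I'll descend and grip.

```bash
sed -i 's/round(o\["time"\],2)/np.round(o["time"],2)/; s/\([a-z]\["[a-z_]*"\]\)\.round(/np.asarray(\1).round(/g; s/t\.round(1)/np.round(t,1)/' w.py
python3 - <<'E'
from w import *
z=np.load("w1.npz"); print(z["P"][164,264].round(1)); go(497.4,421,3.5,70.9)
E
python3 -m crank '[[[1,0.1,0,3,3],[1,0.15,0,6,3],[1,0.15,0,9,3],[1,0.15,0,12,3],[1,0.15,0,14,3],[1,0.15,0,15.5,3],[1,0.15,0,16.5,3],[1,0.15,0,17.2,3],[1,0.15,0,17.6,3],[1,0.15,0,17.6,3]]]'
python3 -m crank '[[[0.4,0,0,0,0],[0.4,0,0,0,0],[0.4,0,0,0,0],[0.4,0,0,0,0],[0.4,0,0,0,0],[0.4,0,0,0,0],[0.4,0,0,0,0],[0.4,0,0,0,0],[0.4,0,0,0,0],[0.4,0,0,0,0]]]'
python3 -c "
from w import *
go(590,176,150,97)"
```

```text
[509.1 436.2  27.6]
t 1.2 at [496.9 420.  179.7] yaw 73.5 F [-0.2  0.7  1.7] shift cm [ 0.13  0.04 17.62] turn 2.6 w 91.5 q6 0.87
time: 2.2
tool_pos: [497.0, 422.2, 4.9]
tcp_rot: [3.141, -0.0, 1.245]
contact_force: [0.1, -0.2, 0.6]
grip_width: 91.5
finger_force: 0.0
time: 3.2
tool_pos: [496.9, 422.1, 4.8]
tcp_rot: [3.141, -0.0, 1.245]
contact_force: [-0.1, 0.2, 0.8]
grip_width: 49.7
finger_force: 30.0
t 3.2 at [496.9 422.1   4.8] yaw 71.3 F [-0.1  0.2  0.8] shift cm [-20.34  16.7  -14.52] turn -25.7 w 49.7 q6 0.91
```

```bash
python3 -m crank '[[[0.4,0,0,-1.5,0],[0.4,0,0,-5,0],[0.4,-1,0.3,-9,-2],[0.4,-4,1,-13,-6],[0.4,-8,2,-16,-10],[0.4,-12.5,3,-16.5,-14],[0.4,-17,4,-16.5,-18],[0.4,-21.5,5,-16.5,-22],[0.4,-26,6,-16.5,-25.5],[0.4,-29.5,6.8,-16.5,-25.5]]]'
python3 -m crank '[[[0.4,-0.8,1.2,0,0],[0.4,-1.2,1.4,0,0],[0.4,-1.2,1.4,0,0],[0.4,-1.2,1.4,0,0],[0.4,-1.2,1.4,0,0],[0.4,-1.2,1.4,0,0],[0.4,-1.2,1.4,0,0],[0.4,-1.2,1.4,0,0],[0.4,-1.2,1.4,0,0],[0.4,-1.2,1.4,0,0]]]'
cat > cr.py <<'E'
from w import *
im,d,c,T,P=shot("wrist"); cv2.imwrite("pics/w2.png",im[:,:,::-1]); np.savez("w2.npz",im=im,d=d,P=P,T=T)
Z=P[...,2]; hsv=cv2.cvtColor(im,cv2.COLOR_RGB2HSV).astype(int); H,S,V=hsv[...,0],hsv[...,1],hsv[...,2]
A=(d>0)&(np.hypot(P[...,0]-587,P[...,1]-176)<110)
p=P[A&(H>100)&(H<130)&(S>120)&(Z>5)&(Z<25)]; print("board",len(p),np.median(p[:,2]),cv2.minAreaRect(p[:,:2].astype(np.float32)))
for nm,M in (("stop",A&((H<6)|(H>172))&(S>150)&(Z>40)),("bearer",A&(S<60)&(Z>50))):
    k,L,st,ce=cv2.connectedComponentsWithStats(M.astype(np.uint8))
    for i in range(1,k):
        if st[i,4]>15:
            q=P[L==i]; print(nm,st[i,:4],st[i,4],q.mean(0).round(1),q.min(0).round(1),q.max(0).round(1),cv2.minAreaRect(q[:,:2].astype(np.float32)))
            if nm=="bearer":
                a=np.c_[q[:,:2]-[587,176],np.ones(len(q))]
                for _ in range(6):
                    s=np.linalg.lstsq(a,q[:,2],rcond=None)[0]; r=abs(q[:,2]-a@s); k2=r<max(1,np.median(r)*2.5); a,q=a[k2],q[k2]
                print("  plane: slope",s[:2].round(3),"deg",np.degrees(np.arctan(np.hypot(*s[:2]))).round(1),"dir",np.degrees(np.arctan2(s[1],s[0])).round(1),"z0",s[2].round(1),len(q))
go(590,176,150,97)
E
python3 cr.py
```

```text
time: 4.2
tool_pos: [466.1, 118.7, 170.7]
tcp_rot: [3.141, 0.0, 1.691]
contact_force: [0.2, -0.5, -1.3]
grip_width: 49.9
finger_force: 30.0
time: 5.2
tool_pos: [482.2, 110.6, 169.7]
tcp_rot: [3.142, -0.0, 1.69]
contact_force: [-0.8, 0.5, -0.1]
grip_width: 49.6
finger_force: 30.0
board 8656 14.054421305049232 ((588.1926879882812, 177.72938537597656), (108.166015625, 146.94635009765625), 7.5326666831970215)
stop [346  80   8  18] 128 [553.1 217.7  69.5] [549.7 210.4  67.4] [557.1 225.2  71.4] ((552.9702758789062, 217.73843383789062), (6.288643836975098, 14.550471305847168), 7.854250431060791)
stop [338 174   8  17] 106 [564.5 130.5  69. ] [560.6 122.2  59.2] [568.  137.6  71.7] ((564.1937255859375, 129.89407348632812), (15.453978538513184, 7.283645153045654), 89.0308609008789)
bearer [353  77  73  22] 1353 [587.8 222.5  71.5] [559.3 211.3  54. ] [615.3 233.3  82.2] ((587.4806518554688, 222.65000915527344), (55.46461486816406, 16.134944915771484), 7.283586025238037)
  plane: slope [0.357 0.053] deg 19.8 dir 8.5 z0 68.9 1027
bearer [345 172  66  22] 1165 [599.7 135.1  70.3] [570.1 121.9  50.3] [626.6 145.2  82.1] ((599.3427124023438, 133.67173767089844), (56.79664993286133, 16.595718383789062), 7.617833137512207)
  plane: slope [0.361 0.038] deg 20.0 dir 6.1 z0 68.9 816
bearer [270 220 242 164] 30888 [520.9 137.9 262.2] [482.5  86.  171.1] [565.8 158.  289.6] ((524.0093994140625, 121.43446350097656), (82.40188598632812, 72.03932189941406), 0.8780882358551025)
  plane: slope [-0.448 -0.044] deg 24.2 dir -174.4 z0 235.4 24602
t 5.25 at [482.2 110.6 169.7] yaw 96.8 F [-0.5 -1.  -1. ] shift cm [ 5.21 11.48  1.97] turn -0.2 w 49.7 q6 -0.05
```

View pics/w2.png

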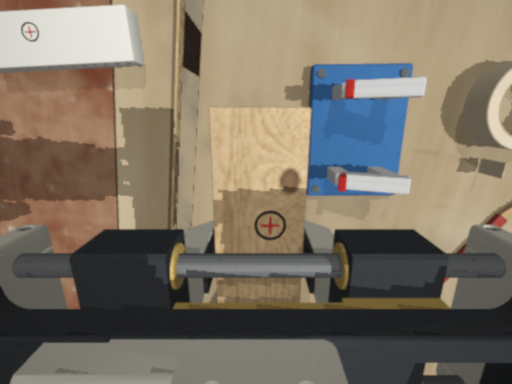

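The wrist view shows the held block with its ring at (270,225) and the cradle's stops at (350,88) and (341,182). Board, stops and bearers all put the bed origin at (588,177.5), x axis at 7.3°, slope 20°. I'm moving over it and down.

```bash
python3 -m crank '[[[0.4,0.5,1.2,0,0],[0.4,1.5,3.5,0,-0.3],[0.4,2.8,6,0,-0.5],[0.4,4,8.5,1,-0.5],[0.4,5,10.5,2.5,-0.5],[0.4,5.48,11.5,4,-0.5],[0.4,5.48,11.5,5.5,-0.5],[0.4,5.48,11.5,6.8,-0.5],[0.4,5.48,11.5,7.5,-0.5],[0.4,5.48,11.5,7.5,-0.5]]]'
python3 -c "
from w import *
go(590.1,178.6,85,97.3)"
```

```text
time: 6.25
tool_pos: [589.1, 178.4, 93.7]
tcp_rot: [-3.14, 0.0, 1.699]
contact_force: [0.1, -1.0, -1.3]
grip_width: 49.8
finger_force: 30.0
t 6.25 at [589.1 178.4  93.7] yaw 97.3 F [ 0.1 -1.  -1.3] shift cm [0.01 0.1  0.87] turn 0.0 w 49.8 q6 0.04
```

```bash
python3 -m crank '[[[0.4,0,0.1,0.2,0],[0.4,0,0.1,0.4,0],[0.4,0,0.1,0.6,0],[0.4,0,0.1,0.7,0],[0.4,0,0.1,0.75,0],[0.4,0,0.1,0.8,0],[0.4,0,0.1,0.83,0],[0.4,0,0.1,0.86,0],[0.4,0,0.1,0.86,0],[0.4,0,0.1,0.86,0]]]'
python3 -c "
from w import *
go(590.1,178.6,85,97.3)"
```

```text
time: 7.25
tool_pos: [590.8, 178.9, 86.1]
tcp_rot: [3.142, -0.0, 1.699]
contact_force: [0.3, 1.1, -1.9]
grip_width: 49.5
finger_force: 30.0
t 7.25 at [590.8 178.9  86.1] yaw 97.3 F [ 0.3  1.1 -1.9] shift cm [-0.02 -0.08  0.11] turn 0.0 w 49.5 q6 0.04
```

```bash
python3 -m crank '[[[0.4,0,0,0.03,0],[0.4,0,0,0.06,0],[0.4,0,0,0.09,0],[0.4,0,0,0.12,0],[0.4,0,0,0.15,0],[0.4,0,0,0.17,0],[0.4,0,0,0.2,0],[0.4,0,0,0.2,0],[0.4,0,0,0.2,0],[0.4,0,0,0.2,0]]]'
```

```text
time: 8.25
tool_pos: [590.9, 178.9, 84.5]
tcp_rot: [3.141, -0.0, 1.699]
contact_force: [-2.4, -1.0, 6.0]
grip_width: 49.8
finger_force: 30.0
```

```bash
python3 -m crank '[[[0.54,0,0,0,0],[0.545,0,0,0,0],[0.55,0,0,0,0],[0.555,0,0,0,0],[0.56,0,0,0,0],[0.565,0,0,0,0],[0.57,0,0,0,0],[0.575,0,0,0,0],[0.58,0,0,0,0],[0.58,0,0,0,0]]]'
python3 - <<'E'
from w import *
for n,b in(("side",(230,150,360,260)),("scene",(210,140,350,250))):
    im,d,c,T,P=shot(n); np.savez(n+"1.npz",im=im,P=P); x0,y0,x1,y1=b
    cv2.imwrite(f"pics/{n}1.png",cv2.resize(im[y0:y1,x0:x1,::-1],None,fx=3,fy=3))
a=cv2.imread("pics/side1.png"); b=cv2.imread("pics/scene1.png"); h=330
cv2.imwrite("pics/lay1.png",np.hstack([a[:h],b[:h]])[:, :800])
E
```

```text
time: 9.25
tool_pos: [590.8, 178.9, 84.2]
tcp_rot: [3.141, -0.0, 1.699]
contact_force: [-0.9, 0.7, -0.1]
grip_width: 53.1
finger_force: 0.2
```

View pics/lay1.png

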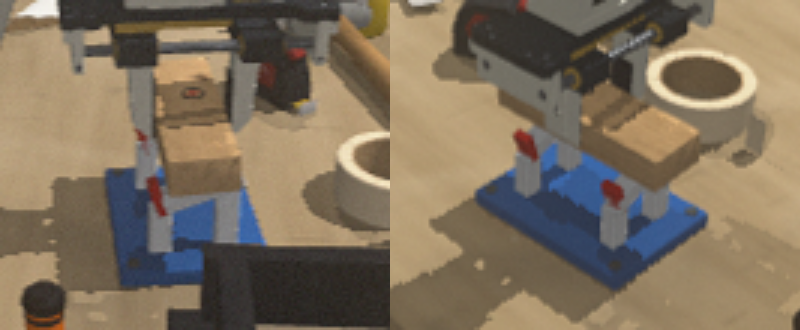

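The block is tilting gradually between the fingers, with its upper edge on the bearers and the red stops clear of it. I'll keep opening slowly.

```bash
python3 -m crank '[[[0.585,0,0,0,0],[0.59,0,0,0,0],[0.595,0,0,0,0],[0.60,0,0,0,0],[0.605,0,0,0,0],[0.61,0,0,0,0],[0.615,0,0,0,0],[0.62,0,0,0,0],[0.625,0,0,0,0],[0.63,0,0,0,0]]]'
cat > bl.py <<'E'
from w import *
def bed(p,x0=588,y0=177.5,a=7.3):
    M=(R.from_euler('z',a,degrees=True)*R.from_euler('y',-20,degrees=True)).as_matrix()
    return (p-np.array([x0,y0,70]))@M
if __name__=="__main__":
  for n in("side","scene"):
    im,d,c,T,P=shot(n); B=bed(P)
    hsv=cv2.cvtColor(im,cv2.COLOR_RGB2HSV).astype(int); H,S,V=hsv[...,0],hsv[...,1],hsv[...,2]
    m=(d>0)&(H>8)&(H<22)&(S>60)&(S<190)&(abs(B[...,0])<45)&(abs(B[...,1])<95)&(B[...,2]>18)&(B[...,2]<48)
    p=P[m];q=B[m]; a=np.c_[q[:,:2],np.ones(len(q))]; z=q[:,2]
    for _ in range(8):
        s=np.linalg.lstsq(a,z,rcond=None)[0]; r=abs(z-a@s); k=r<max(.8,2*np.median(r)); a,z=a[k],z[k]
    print(n,len(a),"top plane in bed: slopes deg",np.degrees(s[:2]).round(1),"height",s[2].round(1),"x",np.percentile(a[:,0],[1,99]).round(1),"y",np.percentile(a[:,1],[1,99]).round(1))
  go(588,177.5,85,97.3)
E
python3 bl.py
```

```text
time: 10.35
tool_pos: [590.8, 178.8, 84.1]
tcp_rot: [3.142, -0.0, 1.699]
contact_force: [-0.8, 0.1, -0.0]
grip_width: 57.7
finger_force: 0.3
side 533 top plane in bed: slopes deg [-10.1   0.2] height 32.2 x [-15.3  32.3] y [-80.   76.6]
scene 355 top plane in bed: slopes deg [-8.5 -0.4] height 33.1 x [-15.1  33.4] y [-79.2  12.3]
t 10.45 at [590.8 178.8  84.2] yaw 97.3 F [-0.6  0.4 -0.4] shift cm [-0.09 -0.3  -0.08] turn 0.0 w 57.8 q6 0.04
```

The block hangs by friction on the low finger at 10° of tilt. Lowering the gripper should carry its low edge down.

```bash
python3 -m crank '[[[0.63,0,0,0.1,0],[0.63,0,0,0.2,0],[0.63,0,0,0.3,0],[0.63,0,0,0.4,0],[0.63,0,0,0.5,0],[0.63,0,0,0.6,0],[0.63,0,0,0.7,0],[0.63,0,0,0.8,0],[0.63,0,0,0.9,0],[0.63,0,0,0.9,0]]]'
python3 bl.py
```

```text
time: 11.45
tool_pos: [590.9, 178.8, 75.1]
tcp_rot: [3.142, -0.0, 1.699]
contact_force: [-1.1, 0.1, -0.7]
grip_width: 58.0
finger_force: 0.6
side 541 top plane in bed: slopes deg [-0.3  0.2] height 26.8 x [-17.9  30.4] y [-80.5  75.3]
scene 323 top plane in bed: slopes deg [ 0.7 -0.5] height 28.0 x [-18.   30.9] y [-79.3   4.4]
t 11.55 at [590.9 178.8  75.1] yaw 97.3 F [-1.3  0.9  0. ] shift cm [-0.09 -0.3  -0.99] turn 0.0 w 58.0 q6 0.04
```

```bash
python3 -m crank '[[[0.63,0,-0.1,0.2,0],[0.63,0,-0.2,0.3,0],[0.63,0,-0.3,0.3,0],[0.63,0,-0.4,0.3,0],[0.63,0,-0.5,0.3,0],[0.63,0,-0.6,0.3,0],[0.63,0,-0.7,0.3,0],[0.63,0,-0.77,0.3,0],[0.63,0,-0.84,0.3,0],[0.63,0,-0.84,0.3,0]]]'
python3 bl.py
```

```text
time: 12.55
tool_pos: [582.7, 177.8, 72.3]
tcp_rot: [3.141, -0.0, 1.699]
contact_force: [0.0, -0.2, 0.4]
grip_width: 57.6
finger_force: 0.6
side 528 top plane in bed: slopes deg [0.1 0.2] height 26.8 x [-24.4  23.5] y [-79.2  74.3]
scene 414 top plane in bed: slopes deg [0.2 0.1] height 28.2 x [-24.4  24.5] y [-79.2   6.9]
t 12.65 at [582.7 177.8  72.2] yaw 97.3 F [0.7 0.3 0.9] shift cm [-0.1   0.52 -1.28] turn 0.0 w 57.9 q6 0.04
```

```bash
python3 -m crank '[[[0.63,0,-0.02,0,0],[0.63,0,-0.04,0,0],[0.63,0,-0.06,0,0],[0.63,0,-0.08,0,0],[0.63,0,-0.1,0,0],[0.63,0,-0.12,0,0],[0.63,0,-0.12,0,0],[0.63,0,-0.12,0,0],[0.63,0,-0.12,0,0],[0.63,0,-0.12,0,0]]]'
python3 bl.py
```

```text
time: 13.65
tool_pos: [582.3, 177.8, 72.6]
tcp_rot: [3.139, -0.0, 1.699]
contact_force: [4.5, 1.2, 0.9]
grip_width: 57.4
finger_force: 2.8
side 540 top plane in bed: slopes deg [0.5 0.2] height 27.1 x [-25.2  22.5] y [-79.8  72.5]
scene 376 top plane in bed: slopes deg [ 0.5 -0.1] height 28.4 x [-24.3  24.6] y [-80.    7.8]
t 13.75 at [582.4 177.8  72.7] yaw 97.3 F [5.6 1.  1. ] shift cm [-0.1   0.56 -1.23] turn 0.0 w 57.8 q6 0.04
```

```bash
python3 -m crank '[[[0.64,0,0.1,0,0],[0.66,0,0.3,0,0],[0.7,0,0.4,0,0],[0.75,0,0.4,0,0],[0.78,0,0.4,0,0],[0.78,0,0.4,-1,0],[0.78,0,0.4,-4,0],[0.78,0,0.4,-8,0],[0.78,-2,0.4,-12,0],[0.78,-4,0.4,-13.5,0]]]'
cat > fin.py <<'E'
from bl import *
im,d,c,T,P=shot("wrist"); cv2.imwrite("pics/w3.png",im[:,:,::-1]); B=bed(P); hsv=cv2.cvtColor(im,cv2.COLOR_RGB2HSV).astype(int); H,S,V=hsv[...,0],hsv[...,1],hsv[...,2]
m=(d>0)&(abs(B[...,0])<40)&(abs(B[...,1])<95)&(abs(B[...,2]-28)<4)
q=B[m]; print(len(q),np.median(q[:,2]).round(1),cv2.minAreaRect(q[:,:2].astype(np.float32)),q.min(0).round(1),q.max(0).round(1))
r=m&((H<6)|(H>172))&(S>140)&(np.hypot(B[...,0]-6,B[...,1]-18)<15); print("cross",r.sum(),B[r].mean(0).round(1),P[r].mean(0).round(1),np.argwhere(r).mean(0)[::-1])
b=m&(V<90)&(np.hypot(B[...,0]-6,B[...,1]-18)<14); print("ring",b.sum(),B[b].mean(0).round(1),P[b].mean(0).round(1))
s=(d>0)&((H<6)|(H>172))&(S>150)&(P[...,2]>45)&(B[...,0]<-18)&(B[...,0]>-45)
k,L,st,ce=cv2.connectedComponentsWithStats(s.astype(np.uint8))
for i in range(1,k):
    if st[i,4]>15: print("stop",B[L==i].mean(0).round(1),B[L==i].max(0).round(1))
go(507,-103,190,7.3)
E
python3 fin.py
```

```text
time: 14.75
tool_pos: [591.9, 138.7, 212.6]
tcp_rot: [3.134, 0.0, 1.7]
contact_force: [-0.1, 0.4, 0.1]
grip_width: 71.8
finger_force: 0.0
7199 27.6 ((1.0777015686035156, 0.23981475830078125), (50.608314514160156, 159.79824829101562), 0.03923594951629639) [-24.2 -79.7  24. ] [26.4 80.1 29.9]
cross 4 [ 7.2 17.9 28. ] [582.9 194.9  98.8] [255.5 133.5]
ring 0 [nan nan nan] [nan nan nan]
t 14.8 at [592.9 135.4 213.7] yaw 97.3 F [ 1.1 -2.4  1.4] shift cm [-22.55 -11.56   2.3 ] turn 90.0 w 71.5 q6 -0.03fin.py:6: RuntimeWarning: Mean of empty slice.
  b=m&(V<90)&(np.hypot(B[...,0]-6,B[...,1]-18)<14); print("ring",b.sum(),B[b].mean(0).round(1),P[b].mean(0).round(1))
  ret = um.true_divide(
```

```bash
python3 - <<'E'
from w import *
for n in("scene0","side0"):
    P=np.load(n+".npz")["P"]; p=P[(P[...,2]>150)&(P[...,0]>350)&(P[...,0]<900)&(P[...,1]<150)&(P[...,1]>-400)]
    p2=P[(P[...,2]>30)&(P[...,0]>350)&(P[...,0]<900)&(P[...,1]<-145)&(P[...,1]>-400)]
    for q in(p,p2): print(n,len(q),q.min(0).round() if len(q) else 0,q.max(0).round() if len(q) else 0)
go(471,-105,180,7.3)
E
python3 -m crank '[[[0.6,-2,-1,0,8],[0.6,-5,-2,0,17],[0.6,-8,-3.5,0,25],[0.6,-11,-5,0,34],[0.6,-14,-7,0,42],[0.6,-17,-9,0,51],[0.6,-20,-10.5,0,59],[0.6,-22,-12,0,68],[0.6,-22.5,-13,0,76],[0.6,-22.5,-13,0,84]]]'
```

```text
scene0 5927 [ 571. -337.  150.] [ 779. -202.  242.]
scene0 8725 [ 517. -347.   30.] [ 779. -145.  242.]
side0 33589 [ 572. -394.  205.] [ 818. -201.  240.]
side0 33776 [ 517. -394.   30.] [ 818. -145.  240.]
t 14.8 at [592.9 135.4 213.7] yaw 97.3 F [ 1.1 -2.4  1.4] shift cm [-22.29 -15.16   3.27] turn 90.0 w 71.5 q6 -0.03
time: 15.8
tool_pos: [488.9, -102.3, 207.4]
tcp_rot: [-3.141, 0.001, 0.224]
contact_force: [0.4, -0.4, -0.3]
grip_width: 55.1
finger_force: 0.0
```

```bash
cat > te.py <<'E'
from w import *
im,d,c,T,P=shot("wrist"); cv2.imwrite("pics/w4.png",im[:,:,::-1])
Z=P[...,2]; A=(d>0)&(np.hypot(P[...,0]-511,P[...,1]+100)<75)
for nm,m in(("cap",A&(Z>132)&(Z<148)&(np.hypot(P[...,0]-511,P[...,1]+100)<25)),("stand",A&(Z>54)&(Z<65))):
    q=P[m]; u=np.argwhere(m)[:,::-1]
    if len(q)>5: print(nm,len(q),np.median(q[:,2]).round(1),q.mean(0).round(1),cv2.minAreaRect(q[:,:2].astype(np.float32)),u.mean(0).round())
go(511,-100,150,7.3)
E
python3 te.py
```

```text
cap 508 139.1 [513.1 -98.9 138.6] ((512.173828125, -99.29632568359375), (22.211151123046875, 21.718280792236328), 83.62559509277344) [261. 176.]
stand 3910 59.8 [515.6 -98.4  59.9] ((511.91387939453125, -99.34819030761719), (80.11634063720703, 80.16899108886719), 70.01535034179688) [261. 158.]
t 15.85 at [ 489.5 -101.9  207.5] yaw 12.5 F [0.1 0.5 0.3] shift cm [2.14 0.29 5.75] turn 5.2 w 54.8 q6 0.99
```

View pics/w4.png

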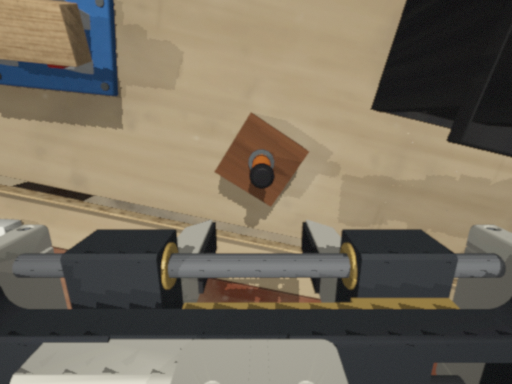

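The wrist view shows the cap at (261,176) and the stand squarely around it. The cap and stand centres agree at (512,-99.3), with the cap top at 139 mm and the stand top at 60 mm. I'll descend and grip.

```bash
python3 -m crank '[[[0.6,1.2,0.1,0,5.2],[0.6,2.25,0.23,0.5,5.2],[0.6,2.25,0.23,2.5,5.2],[0.6,2.25,0.23,5,5.2],[0.6,2.25,0.23,7.5,5.2],[0.6,2.25,0.23,9.5,5.2],[0.6,2.25,0.23,11,5.2],[0.6,2.25,0.23,12,5.2],[0.6,2.25,0.23,12.3,5.2],[0.6,2.25,0.23,12.3,5.2]]]'
python3 -c "
from w import *
go(512,-99.3,84.2,7.3)"
```

```text
time: 16.85
tool_pos: [512.7, -98.2, 84.0]
tcp_rot: [-3.141, 0.0, 0.143]
contact_force: [-0.0, 0.1, -0.5]
grip_width: 55.2
finger_force: 0.0
t 16.85 at [512.7 -98.2  84. ] yaw 8.2 F [-0.   0.1 -0.5] shift cm [-0.09  0.1  -0.02] turn 0.9 w 55.2 q6 1.09
```

```bash
python3 -m crank '[[[0.5,-0.09,0.1,0,0.9],[0.1,-0.09,0.1,0,0.9],[0.1,-0.09,0.1,0,0.9],[0.1,-0.09,0.1,0,0.9],[0.1,-0.09,0.1,0,0.9],[0.1,-0.09,0.1,0,0.9],[0.1,-0.09,0.1,0,0.9],[0.1,-0.09,0.1,0,0.9],[0.1,-0.09,0.1,0,0.9],[0.1,-0.09,0.1,0,0.9]]]'
python3 -m crank '[[[0.1,0,0,-0.2,0],[0.1,0,0,-0.6,0],[0.1,0,0,-1,0],[0.1,0,0,-1.5,0],[0.1,0,0,-2,0],[0.1,0,0,-2.5,0],[0.1,0,0,-3,0],[0.1,0,0,-3.4,0],[0.1,0,0,-3.6,0],[0.1,0,0,-3.6,0]]]'
python3 -c "
from w import *
go(512,-99.3,120,7.3)"
```

```text
time: 17.85
tool_pos: [512.0, -99.5, 84.3]
tcp_rot: [3.141, -0.0, 0.126]
contact_force: [-0.6, -0.5, 3.9]
grip_width: 19.3
finger_force: 31.4
time: 18.85
tool_pos: [512.0, -99.5, 120.4]
tcp_rot: [3.141, -0.001, 0.126]
contact_force: [0.5, -0.6, -0.6]
grip_width: 19.5
finger_force: 31.5
t 18.85 at [512.  -99.5 120.4] yaw 7.2 F [ 0.5 -0.6 -0.6] shift cm [ 0.   -0.02  0.04] turn -0.1 w 19.5 q6 1.11
```

```bash
python3 -m crank '[[[0.1,-0.2,0,0,0],[0.1,-0.4,0,0,0],[0.1,-0.6,0,0,0],[0.1,-0.8,0,0,0],[0.1,-1.0,0,0,0],[0.1,-1.2,0,0.05,0],[0.1,-1.4,0,0.08,0],[0.1,-1.6,0,0.1,0],[0.1,-1.8,0,0.15,0],[0.1,-1.8,0,0.15,0]]]'
cat > ti.py <<'E'
from w import *
# tester axis from the orange grip, in two views: back-project silhouette-axis planes and intersect
N=[];o=bot.get_obs(); tc=np.array(o["tool_pos"])+[0,0,18.8]
for n in("scene","side"):
    im,d,c,T,P=shot(n); hsv=cv2.cvtColor(im,cv2.COLOR_RGB2HSV).astype(int); H,S,V=hsv[...,0],hsv[...,1],hsv[...,2]
    m=((H>4)&(H<16)&(S>190)&(V>90)&(np.linalg.norm(P-tc,axis=-1)<75)).astype(np.uint8)
    k,L,st,ce=cv2.connectedComponentsWithStats(m); m=np.isin(L,[i for i in range(1,k) if st[i,4]>8])
    u=np.argwhere(m)[:,::-1].astype(float)
    p=P[m]; mu=p.mean(0); w=np.linalg.svd(p-mu)[2][0]; w*=np.sign(w[2]); print(n,len(u),"3D axis",w.round(3),"tilt",np.degrees(np.arccos(w[2])).round(1))
    vx,vy,x,y=cv2.fitLine(u.astype(np.float32),cv2.DIST_L2,0,.01,.01).ravel()
    a=ray((x,y),c,T)[1]; b=ray((x+20*vx,y+20*vy),c,T)[1]; nn=np.cross(a,b); N.append(nn/np.linalg.norm(nn))
    f=K(c); x0=u.mean(0).astype(int); cr=im[max(0,x0[1]-50):x0[1]+50,max(0,x0[0]-65):x0[0]+65,::-1]; cv2.imwrite(f"pics/t_{n}.png",cv2.resize(cr,(390,300)))
ax=np.cross(*N); ax/=np.linalg.norm(ax); ax*=np.sign(ax[2])
g=np.radians(7.3); xc=np.array([np.cos(g),np.sin(g),0]); yc=np.array([-np.sin(g),np.cos(g),0])
print("axis",ax.round(3),"lean to -xc deg",np.degrees(np.arctan2(-ax@xc,ax[2])).round(1),"lean yc",np.degrees(np.arctan2(ax@yc,ax[2])).round(1))
cv2.imwrite("pics/t.png",np.hstack([cv2.imread(f"pics/t_{n}.png") for n in("scene","side")]))
go(512,-99.3,120,7.3)
E
python3 ti.py
```

```text
time: 19.85
tool_pos: [496.3, -101.7, 119.7]
tcp_rot: [3.141, -0.006, 0.126]
contact_force: [6.3, 3.3, -0.3]
grip_width: 19.2
finger_force: 31.4
scene 131 3D axis [-0.122  0.016  0.992] tilt 7.1
side 36 3D axis [0.963 0.102 0.249] tilt 75.6
axis [-0.747 -0.623  0.232] lean to -xc deg 74.2 lean yc -66.1
t 19.95 at [ 496.3 -101.6  119.7] yaw 7.2 F [6.3 2.5 1.4] shift cm [ 1.59 -0.04 -0.02] turn -0.1 w 19.5 q6 1.09
```

View pics/t.png

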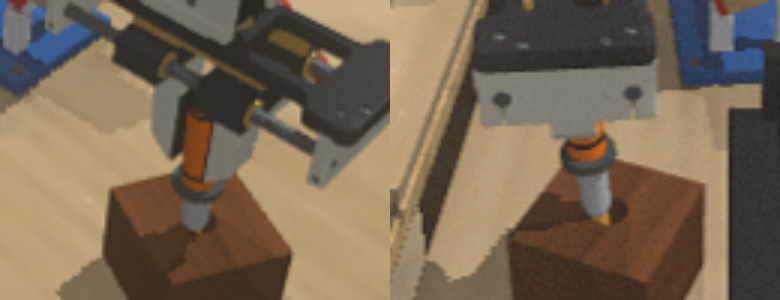

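The two crops show the nose hooked on the hole's rim and the tester pivoting in the pads, leaning the right way by about 8°, with about 6 N of side force. I'll carry on to about 20°.

```bash
python3 -m crank '[[[0.1,-0.2,0,0.03,0],[0.1,-0.4,0,0.06,0],[0.1,-0.6,0,0.1,0],[0.1,-0.8,0,0.15,0],[0.1,-1.0,0,0.2,0],[0.1,-1.2,0,0.25,0],[0.1,-1.4,0,0.3,0],[0.1,-1.6,0,0.35,0],[0.1,-1.75,0,0.35,0],[0.1,-1.75,0,0.35,0]]]'
cat > ts.py <<'E'
from w import *
def tilt(name="side",lo=-72,hi=-3,save=None):
    o=bot.get_obs(); tc=np.array(o["tool_pos"]); g=o["tcp_rot"][2]
    xc=np.array([np.cos(g),np.sin(g),0]); yc=np.array([-np.sin(g),np.cos(g),0])
    im,d,c,T,P=shot(name); D=P-tc
    m=(d>0)&(abs(D@yc)<22)&(abs(D@xc-np.clip(-D[...,2],0,80)*.3)<28)&(D[...,2]>lo)&(D[...,2]<hi)
    m=cv2.morphologyEx(m.astype(np.uint8),cv2.MORPH_OPEN,np.ones((2,2)))>0
    X=[]
    for r in range(384):
        cc=np.flatnonzero(m[r])
        if len(cc)<3: continue
        q,dr=ray(((cc[0]+cc[-1])/2,r),c,T); t=((tc-q)@yc)/(dr@yc); p=q+t*dr-tc; X.append((p@xc,p[2],len(cc)))
    X=np.array(X); a=np.c_[X[:,1],np.ones(len(X))]; k=np.ones(len(X),bool)
    for _ in range(5):
        s=np.linalg.lstsq(a[k],X[k,0],rcond=None)[0]; r=abs(X[:,0]-a@s); k=r<max(.7,2*np.median(r))
    print(name,"rows",len(X),k.sum(),"tilt",np.degrees(np.arctan(-s[0])).round(2),"x at pad",(s@[18.8,1]).round(1),"resid",r[k].std().round(2),"z",X[:,1].min().round(1),X[:,1].max().round(1))
    if save:
        u=np.argwhere(m).mean(0).astype(int); cv2.imwrite(save,cv2.resize(im[max(0,u[0]-60):u[0]+60,max(0,u[1]-80):u[1]+80,::-1],(640,480)))
if __name__=="__main__":
    o=bot.get_obs(); tilt(lo=-(o["tool_pos"][2]-64)); go(512,-99.3,120,7.3)
E
python3 ts.py
```

```text
time: 20.95
tool_pos: [478.8, -104.0, 116.3]
tcp_rot: [3.14, -0.006, 0.126]
contact_force: [6.7, 2.3, 1.8]
grip_width: 19.5
finger_force: 31.8
side rows 27 15 tilt 10.87 x at pad 11.1 resid 0.41 z -60.2 -7.6
t 21.0 at [ 478.8 -104.   116.3] yaw 7.2 F [5.8 2.3 2.5] shift cm [ 3.35 -0.05 -0.35] turn -0.1 w 19.5 q6 1.07
```

```bash
python3 -m crank '[[[0.1,0,0,-0.4,0],[0.1,0,0,-1,0],[0.1,0,0,-2,0],[0.1,0,0,-3.5,0],[0.1,0,0,-5,0],[0.1,0,0,-6,0],[0.1,0,0,-6.5,0],[0.1,0,0,-7,0],[0.1,0,0,-7,0],[0.1,0,0,-7,0]]]'
python3 - <<'E'
from ts import *
tilt("side",save="pics/t5.png"); go(512,-99.3,120,7.3)
E
```

```text
time: 22.0
tool_pos: [476.3, -103.9, 184.7]
tcp_rot: [-3.141, 0.001, 0.126]
contact_force: [0.3, -0.7, -0.7]
grip_width: 19.3
finger_force: 31.4
side rows 37 26 tilt 11.8 x at pad 9.2 resid 0.33 z -74.5 -8.2
t 22.05 at [ 476.3 -103.8  184.6] yaw 7.2 F [-0.7 -0.6 -1. ] shift cm [3.61 0.   6.45] turn -0.1 w 19.2 q6 1.07
```

View pics/t5.png

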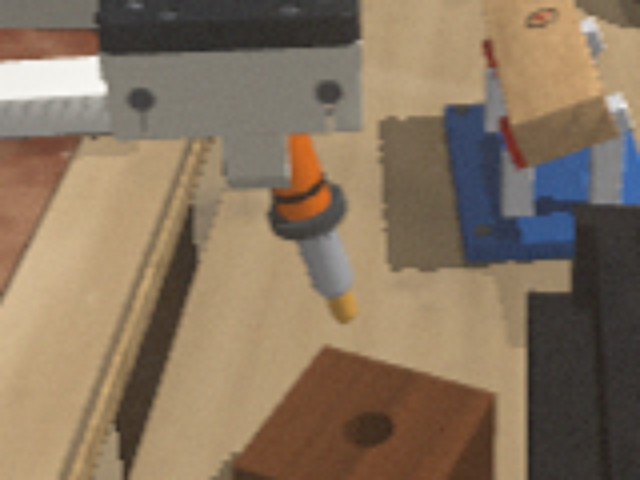

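The crop shows the tester clear of the stand, leaning about 20° with cap towards the robot, nose at (344,308). I'll measure it from nose and barrel only.

```bash
cat > tn.py <<'E'
from w import *
def nose():
    out={}
    for n in("side","scene"):
        o=bot.get_obs(); tc=np.array(o["tool_pos"])+[0,0,18.8]; g=o["tcp_rot"][2]
        xc=np.array([np.cos(g),np.sin(g),0]); yc=np.array([-np.sin(g),np.cos(g),0])
        im,d,c,T,P=shot(n); D=P-tc; hsv=cv2.cvtColor(im,cv2.COLOR_RGB2HSV).astype(int); H,S,V=hsv[...,0],hsv[...,1],hsv[...,2]
        A=(d>0)&(abs(D@yc)<18)&(D@xc>-5)&(D@xc<60)
        for nm,m in(("nose",A&(H>14)&(H<30)&(S>110)&(D[...,2]<-60)&(D[...,2]>-98)),("barrel",A&(S<70)&(D[...,2]<-42)&(D[...,2]>-78))):
            u=np.argwhere(m)[:,::-1]
            if len(u)<4: print(n,nm,len(u)); continue
            q,dr=ray(u.mean(0),c,T); p=q+((tc-q)@yc)/(dr@yc)*dr-tc
            s=P[m].mean(0)-tc
            print(n,nm,len(u),"in plane x,z",(p@xc).round(1),p[2].round(1),"tilt",np.degrees(np.arctan2(p@xc,-p[2])).round(1),"len",np.hypot(p@xc,p[2]).round(1),"| surf x,y,z",(s@xc).round(1),(s@yc).round(1),s[2].round(1))
            out[n,nm]=(q,dr)
    for nm in("nose","barrel"):
        if ("side",nm) in out and ("scene",nm) in out:
            (a,b),(e,f)=out["side",nm],out["scene",nm]; s=np.linalg.lstsq(np.c_[b,-f],e-a,rcond=None)[0]
            p=(a+b*s[0]+e+f*s[1])/2; gap=np.linalg.norm(a+b*s[0]-e-f*s[1]); r=p-tc
            print(nm,"tri",p.round(1),"gap",gap.round(1),"rel x,y,z",(r@xc).round(1),(r@yc).round(1),r[2].round(1),"tilt",np.degrees(np.arctan2(r@xc,-r[2])).round(1),"len",np.linalg.norm(r).round(1))
if __name__=="__main__": nose(); go(512,-99.3,120,7.3)
E
python3 tn.py
```

```text
side nose 40 in plane x,z 26.6 -84.4 tilt 17.5 len 88.5 | surf x,y,z 26.7 -3.6 -81.7
side barrel 165 in plane x,z 20.8 -63.0 tilt 18.3 len 66.3 | surf x,y,z 20.9 -5.9 -58.8
scene nose 16 in plane x,z 28.1 -84.4 tilt 18.4 len 88.9 | surf x,y,z 24.2 -2.1 -80.2
scene barrel 67 in plane x,z 23.3 -66.7 tilt 19.2 len 70.7 | surf x,y,z 17.1 -3.3 -60.3
nose tri [ 503.  -101.3  120. ] gap 0.7 rel x,y,z 26.8 -0.8 -83.4 tilt 17.8 len 87.6
barrel tri [ 496.7 -102.6  140.5] gap 1.5 rel x,y,z 20.4 -1.3 -62.9 tilt 18.0 len 66.1
t 22.15 at [ 476.3 -103.8  184.6] yaw 7.2 F [-0.6 -0.4 -1.7] shift cm [3.6  0.   6.46] turn -0.1 w 19.2 q6 1.07
```

Tilt reads about 18° and needs another 2°, so I'll re-insert the nose and drag a little further.

```bash
python3 -m crank '[[[0.1,0.4,0,0.5,0],[0.1,0.7,0,1.5,0],[0.1,0.7,0,3,0],[0.1,0.7,0,4.5,0],[0.1,0.7,0,5.8,0],[0.1,0.7,0,6.6,0],[0.1,0.7,0,6.9,0],[0.1,0.6,0,6.9,0],[0.1,0.4,0,6.9,0],[0.1,0.2,0,6.9,0]]]'
python3 -m crank '[[[0.1,-0.2,0,0,0],[0.1,-0.4,0,0.05,0],[0.1,-0.55,0,0.08,0],[0.1,-0.65,0,0.08,0],[0.1,-0.65,0,0.08,0],[0.1,-0.65,0,-0.3,0],[0.1,-0.65,0,-1.5,0],[0.1,-0.65,0,-3.5,0],[0.1,-0.65,0,-5.5,0],[0.1,-0.65,0,-7,0]]]'
python3 tn.py
```

```text
time: 23.15
tool_pos: [479.5, -103.8, 116.7]
tcp_rot: [3.141, -0.003, 0.126]
contact_force: [5.4, 1.2, -3.7]
grip_width: 19.3
finger_force: 31.7
time: 24.15
tool_pos: [472.0, -104.7, 187.6]
tcp_rot: [3.141, -0.001, 0.126]
contact_force: [0.8, 0.1, -1.3]
grip_width: 19.6
finger_force: 31.7
side nose 39 in plane x,z 30.8 -83.4 tilt 20.3 len 88.9 | surf x,y,z 30.8 -3.7 -80.6
side barrel 168 in plane x,z 24.3 -61.9 tilt 21.4 len 66.5 | surf x,y,z 24.5 -5.8 -57.9
scene nose 14 in plane x,z 33.0 -83.8 tilt 21.5 len 90.1 | surf x,y,z 28.3 -2.5 -78.9
scene barrel 65 in plane x,z 27.7 -66.7 tilt 22.6 len 72.3 | surf x,y,z 21.0 -3.6 -59.8
nose tri [ 503.4 -103.   126.1] gap 2.4 rel x,y,z 30.3 -1.8 -82.4 tilt 20.2 len 87.8
barrel tri [ 496.5 -104.5  146.4] gap 0.2 rel x,y,z 23.3 -2.3 -62.1 tilt 20.6 len 66.3
t 24.25 at [ 473.  -105.   188.3] yaw 7.2 F [ 1.   0.  -1.3] shift cm [ 3.92 -0.09  6.84] turn -0.1 w 19.3 q6 1.07
```

The tilt is now 20.3°. I'll carry it to a standoff above the mark.

```bash
python3 -m crank '[[[0.1,0.5,-1.5,-0.5,0],[0.1,1.7,-4.5,-1,0],[0.1,3.2,-8,-1.5,0],[0.1,4.7,-12,-1.5,0],[0.1,6.2,-16,-1.5,0],[0.1,7.7,-20,-1.5,0],[0.1,9,-23.5,-1.5,0],[0.1,10.2,-26.5,-1.5,0],[0.1,10.7,-28,-1,0],[0.1,10.8,-28.4,0,0]]]'
python3 -m crank '[[[0.1,0,0,0.3,0],[0.1,0,0,0.6,0],[0.1,0,0,0.6,0],[0.1,0,0,0.6,0],[0.1,0,0,0.6,0],[0.1,0,0,0.6,0],[0.1,0,0,0.6,0],[0.1,0,0,0.6,0],[0.1,0,0,0.6,0],[0.1,0,0,0.6,0]]]'
cat > ap.py <<'E'
from tn import *
from bl import bed
nose()
for n in("scene","side"):
    im,d,c,T,P=shot(n); B=bed(P); hsv=cv2.cvtColor(im,cv2.COLOR_RGB2HSV).astype(int); V=hsv[...,2]
    m=(d>0)&(np.hypot(B[...,0]-6,B[...,1]-18)<16)&(abs(B[...,2]-28)<5)
    k=m&(V<95); print(n,"dark",k.sum(),B[k].mean(0).round(1) if k.any() else "",P[k].mean(0).round(1) if k.any() else "")
    u=np.argwhere(m).mean(0).astype(int); cv2.imwrite(f"pics/a_{n}.png",cv2.resize(im[u[0]-40:u[0]+25,u[1]-40:u[1]+40,::-1],(400,325),interpolation=cv2.INTER_CUBIC))
cv2.imwrite("pics/a.png",np.hstack([cv2.imread(f"pics/a_{n}.png") for n in("scene","side")]))
go(544.9,190.2,182,7.3)
E
python3 ap.py
```

```text
time: 25.25
tool_pos: [543.4, 192.0, 185.2]
tcp_rot: [3.142, -0.0, 0.128]
contact_force: [-0.5, 0.1, -1.8]
grip_width: 19.5
finger_force: 31.7
time: 26.25
tool_pos: [543.5, 190.9, 180.1]
tcp_rot: [-3.142, -0.0, 0.126]
contact_force: [-0.6, -0.3, -1.7]
grip_width: 19.2
finger_force: 31.7
side nose 28 in plane x,z 34.6 -85.4 tilt 22.0 len 92.1 | surf x,y,z 34.1 -3.1 -83.9
side barrel 96 in plane x,z 23.4 -60.1 tilt 21.3 len 64.5 | surf x,y,z 22.7 -5.8 -57.6
scene nose 63 in plane x,z 48.4 -94.5 tilt 27.1 len 106.1 | surf x,y,z 44.9 -3.2 -91.4
scene barrel 57 in plane x,z 25.7 -62.5 tilt 22.3 len 67.5 | surf x,y,z 20.7 -4.6 -58.3
nose tri [577.3 180.7 119.6] gap 1.7 rel x,y,z 32.2 -14.3 -79.3 tilt 22.1 len 86.8
barrel tri [566.6 191.2 139.4] gap 1.0 rel x,y,z 22.9 -2.6 -59.5 tilt 21.1 len 63.8
scene dark 0  
side dark 0  
t 26.45 at [543.5 190.9 180.1] yaw 7.2 F [-0.3  1.  -1.7] shift cm [ 0.13  0.08 -0.19] turn -0.1 w 19.5 q6 1.65
```

View pics/a.png

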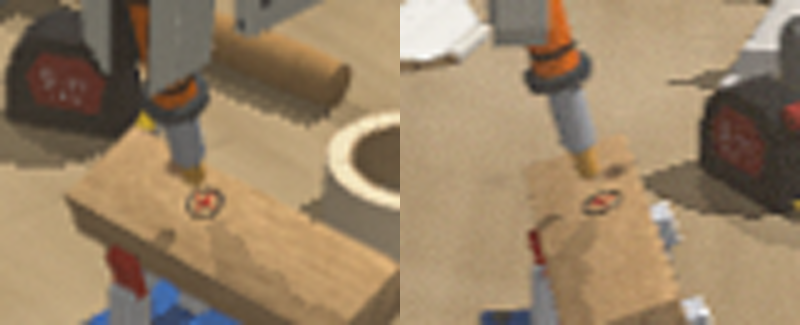

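The crops show the tip just above the ring: scene tip (193,183) with cross (205,203), side tip (192,178) with cross (202,202). I'll triangulate both points the same way to get the relative vector.

```bash
cat > rel.py <<'E'
from tn import *
from bl import bed
import sys
def tri(L):
    (a,b),(e,f)=L; s=np.linalg.lstsq(np.c_[b,-f],e-a,rcond=None)[0]; return (a+b*s[0]+e+f*s[1])/2,np.linalg.norm(a+b*s[0]-e-f*s[1])
C=[];Tp=[];off={"scene":(-2.4,-4.0),"side":(-2.0,-4.8)}
for n in("scene","side"):
    im,d,c,T,P=shot(n); B=bed(P); hsv=cv2.cvtColor(im,cv2.COLOR_RGB2HSV).astype(int); H,S,V=hsv[...,0],hsv[...,1],hsv[...,2]
    m=(d>0)&(np.hypot(B[...,0]-6,B[...,1]-18)<11)&(abs(B[...,2]-28)<5); lab=cv2.cvtColor(im,cv2.COLOR_RGB2LAB).astype(float)
    w=np.where(m,np.clip(lab[...,1]-np.median(lab[...,1][m])-8,0,None),0); v,u=np.mgrid[:384,:512]; px=np.array([(w*u).sum(),(w*v).sum()])/w.sum()
    C.append(ray(px,c,T)); Tp.append(ray(px+off[n],c,T)); print(n,px.round(1),(w>0).sum())
c3,g1=tri(C); t3,g2=tri(Tp); print("cross",c3.round(1),g1.round(1),"bed",bed(c3).round(1)); print("tip",t3.round(1),g2.round(1),"rel in bed axes",(bed(t3)-bed(c3)).round(1))
o=bot.get_obs(); a=np.radians(20.3); g=o["tcp_rot"][2]; tip=o["tool_pos"]+np.array([np.cos(g),np.sin(g),0])*94*np.sin(a)+[0,0,18.8-94*np.cos(a)]
print("tip by grasp",tip.round(1),"bed",bed(tip).round(1))
E
python3 rel.py
```

```text
scene [270.5 173.8] 11
side [288.9 183.6] 8
cross [580.7 193.6 100.3] 2.8 bed [ 5.5 16.9 30.2]
tip [576.2 197.  110.7] 3.3 rel in bed axes [-0.3  3.9 11.2]
tip by grasp [575.9 194.9 110.7] bed [ 4.7 18.8 41.6]
```

```bash
cat > wr.py <<'E'
from tn import *
from bl import bed
im,d,c,T,P=shot("wrist"); B=bed(P); hsv=cv2.cvtColor(im,cv2.COLOR_RGB2HSV).astype(int); H,S,V=hsv[...,0],hsv[...,1],hsv[...,2]
top=(d>0)&(abs(B[...,2]-28)<3.5)&(abs(B[...,0])<30)&(abs(B[...,1])<85)
print("block",top.sum(),np.median(B[top][:,2]).round(1),cv2.minAreaRect(B[top][:,:2].astype(np.float32)))
near=top&(np.hypot(B[...,0]-6,B[...,1]-18)<13)
r=near&((H<6)|(H>172))&(S>120); print("cross",r.sum(),B[r].mean(0).round(1)); 
b=near&(V<0.55*np.median(V[near])); u=np.argwhere(b)[:,::-1]
if len(u)>5: print("ring px",len(u),B[b].mean(0).round(1),"box",B[b].min(0).round(1),B[b].max(0).round(1))
for lo,hi in((33,45),(45,57),(60,90)):
    m=(d>0)&(B[...,2]>lo)&(B[...,2]<hi)&(np.hypot(B[...,0]-6,B[...,1]-18)<25); 
    if m.sum()>3:
        u=np.argwhere(m)[:,::-1]; print((lo,hi),m.sum(),B[m].mean(0).round(1),"ymid",((B[m][:,1].min()+B[m][:,1].max())/2).round(1),"x",B[m][:,0].min().round(1),B[m][:,0].max().round(1),"px",u.mean(0).round(0))
go(544.9,190.2,182,7.3)
E
python3 wr.py
```

```text
block 8027 27.5 ((1.6313400268554688, 0.41710662841796875), (159.8897705078125, 49.93751525878906), 89.89572143554688)
cross 7 [ 7.2 18.  28.3]
(45, 57) 57 [10.9 19.3 49.7] ymid 19.2 x 7.6 12.8 px [258. 165.]
(60, 90) 216 [14.3 19.3 69.8] ymid 19.2 x 8.6 16.8 px [258. 174.]
t 26.6 at [543.5 190.8 180.1] yaw 7.2 F [-0.3 -0.4 -0.7] shift cm [ 0.13  0.08 -0.19] turn -0.1 w 19.5 q6 1.65
```

```bash
cat > fo.py <<'E'
from tn import *
from bl import bed
g=np.radians(7.3); n=np.array([-np.sin(np.radians(20))*np.cos(g),-np.sin(np.radians(20))*np.sin(g),np.cos(np.radians(20))])
F=[];Bc=[]
for i in range(8):
    o=bot.get_obs(); F.append(o["contact_force"]); im,d,c,T,P=shot("side" if i%2 else "wrist")
    B=bed(P); hsv=cv2.cvtColor(im,cv2.COLOR_RGB2HSV).astype(int); S,V=hsv[...,1],hsv[...,2]
F=np.array(F); print("F",F.mean(0).round(2),"along n",(F@n).mean().round(2),"+-",((F@n).std()/8**.5).round(2))
p=o["tool_pos"]; print("t",o["time"],"tcp",p.round(2),"bed of pad",bed(p+[0,0,18.8]).round(2),"yaw",np.degrees(o["tcp_rot"][2]).round(1))
E
python3 fo.py
python3 -m crank '[[[0.1,0.05,0.07,0.1,0],[0.1,0.1,0.15,0.2,0],[0.1,0.17,0.15,0.35,0],[0.1,0.24,0.15,0.5,0],[0.1,0.3,0.15,0.65,0],[0.1,0.34,0.15,0.75,0],[0.1,0.38,0.15,0.85,0],[0.1,0.38,0.15,0.85,0],[0.1,0.38,0.15,0.85,0],[0.1,0.38,0.15,0.85,0]]]'
python3 fo.py; python3 wr.py
```

```text
F [ 0.11 -0.12 -1.26] along n -1.21 +- 0.17
t 26.95 tcp [543.53 190.81 180.11] bed of pad [  4.22  18.85 135.64] yaw 7.2
time: 28.0
tool_pos: [547.5, 189.8, 171.7]
tcp_rot: [-3.142, -0.0, 0.126]
contact_force: [0.0, 0.2, -1.9]
grip_width: 19.5
finger_force: 31.7
F [-0.01 -0.08 -1.13] along n -1.06 +- 0.19
t 28.35 tcp [547.48 189.83 171.64] bed of pad [  4.9   17.38 126.39] yaw 7.2
block 8262 27.5 ((1.5065574645996094, 0.14524078369140625), (50.91551971435547, 160.2548370361328), 0.4224867820739746)
cross 0 [nan nan nan]
ring px 7 [ 7.5 14.1 28.3] box [ 3.2 10.2 27.4] [15.6 25.  29.1]
(33, 45) 54 [11.4 17.7 39.9] ymid 17.7 x 8.7 13.0 px [258. 165.]
(45, 57) 74 [14.5 17.7 53.8] ymid 17.7 x 9.9 16.6 px [258. 170.]
(60, 90) 763 [17.4 17.8 83.5] ymid 17.7 x 1.3 25.8 px [258. 190.]
t 28.45 at [547.5 189.8 171.6] yaw 7.2 F [ 1.1  0.4 -0.7] shift cm [-0.25 -0.07 -1.04] turn -0.1 w 19.4 q6 1.65wr.py:7: RuntimeWarning: Mean of empty slice.
  r=near&((H<6)|(H>172))&(S>120); print("cross",r.sum(),B[r].mean(0).round(1));
  ret = um.true_divide(
```

```bash
python3 -m crank '[[[0.1,0.03,0,0.1,0],[0.1,0.07,0,0.2,0],[0.1,0.1,0,0.28,0],[0.1,0.13,0,0.36,0],[0.1,0.16,0,0.44,0],[0.1,0.19,0,0.52,0],[0.1,0.22,0,0.6,0],[0.1,0.24,0,0.66,0],[0.1,0.24,0,0.66,0],[0.1,0.24,0,0.66,0]]]'
python3 fo.py; python3 wr.py 2>/dev/null
```

```text
time: 29.45
tool_pos: [549.8, 190.1, 165.1]
tcp_rot: [-3.142, -0.0, 0.126]
contact_force: [-1.3, 0.4, 0.7]
grip_width: 19.2
finger_force: 31.7
F [-1.14  0.14  0.66] along n 1.0 +- 0.15
t 29.8 tcp [549.88 190.11 165.05] bed of pad [  4.92  17.35 119.37] yaw 7.2
block 8502 27.5 ((1.5013313293457031, 0.0569000244140625), (160.76473999023438, 51.0296630859375), 89.84687805175781)
cross 0 [nan nan nan]
ring px 11 [ 8.8 13.4 28.2] box [ 4.6 10.4 27.4] [13.7 25.8 29.2]
(33, 45) 42 [12.4 17.6 37.7] ymid 17.0 x 8.9 15.4 px [259. 167.]
(45, 57) 146 [14.6 17.7 51.2] ymid 17.7 x 9.1 16.9 px [259. 173.]
(60, 90) 827 [17.7 17.7 80.4] ymid 17.7 x 1.2 25.2 px [258. 192.]
t 29.9 at [549.9 190.1 165. ] yaw 7.2 F [-1.7 -0.   1. ] shift cm [-0.49 -0.07 -1.7 ] turn -0.1 w 19.8 q6 1.65
```

```bash
python3 -m crank '[[[0.1,0.02,0,0.06,0],[0.1,0.04,0,0.12,0],[0.1,0.06,0,0.17,0],[0.1,0.08,0,0.22,0],[0.1,0.1,0,0.27,0],[0.1,0.1,0,0.27,0],[0.1,0.1,0,0.27,0],[0.1,0.1,0,0.27,0],[0.1,0.1,0,0.27,0],[0.1,0.1,0,0.27,0]]]'
python3 fo.py; python3 wr.py 2>/dev/null; python3 tn.py; python3 fo.py
```

```text
time: 30.9
tool_pos: [550.8, 190.2, 162.3]
tcp_rot: [-3.142, 0.0, 0.126]
contact_force: [-1.0, -0.2, 1.1]
grip_width: 19.3
finger_force: 31.6
F [-1.85 -0.44  1.66] along n 2.2 +- 0.18
t 31.25 tcp [550.85 190.23 162.31] bed of pad [  4.89  17.35 116.46] yaw 7.2
block 8591 27.5 ((1.3103771209716797, 0.396575927734375), (51.0290412902832, 159.82537841796875), 0.022224506363272667)
cross 0 [nan nan nan]
ring px 11 [ 9.6 16.3 28.2] box [ 4.3 10.4 26.9] [14.7 25.7 28.9]
(33, 45) 55 [13.6 17.5 41.6] ymid 17.7 x 8.9 16.1 px [259. 170.]
(45, 57) 143 [14.8 17.8 51.1] ymid 17.7 x 9.7 17.0 px [258. 175.]
(60, 90) 903 [17.8 17.7 79.3] ymid 17.7 x 1.2 25.2 px [258. 194.]
t 31.35 at [550.9 190.2 162.3] yaw 7.2 F [-2.5 -0.3  1.9] shift cm [-0.59 -0.07 -1.97] turn -0.1 w 19.5 q6 1.65
side nose 40 in plane x,z 28.4 -83.8 tilt 18.7 len 88.5 | surf x,y,z 28.2 -0.8 -83.3
side barrel 87 in plane x,z 23.1 -60.4 tilt 20.9 len 64.6 | surf x,y,z 22.3 -5.6 -57.8
scene nose 144 in plane x,z 28.2 -88.2 tilt 17.8 len 92.6 | surf x,y,z 24.3 -3.6 -84.5
scene barrel 52 in plane x,z 25.1 -62.2 tilt 22.0 len 67.0 | surf x,y,z 20.4 -4.3 -58.1
nose tri [578.3 193.1  95.8] gap 3.7 rel x,y,z 27.6 -0.7 -85.4 tilt 17.9 len 89.7
barrel tri [573.6 190.9 121.5] gap 0.6 rel x,y,z 22.6 -2.3 -59.6 tilt 20.8 len 63.8
t 31.45 at [550.9 190.2 162.3] yaw 7.2 F [-2.4 -0.8  2.1] shift cm [-7.5  28.24  4.23] turn -0.1 w 19.5 q6 1.65
F [-1.95 -0.51  1.83] along n 2.4 +- 0.13
t 31.8 tcp [550.86 190.25 162.34] bed of pad [  4.91  17.37 116.48] yaw 7.2
```

```bash
python3 -c "
from plant import bot
print(bot.close_job())"
```

```text
the job is handed in; nothing more can be done
None
```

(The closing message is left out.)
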